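# Close the scanner drawer and hold the enabling lever at mid-travel

## Robot

A 6-joint arm with a two-finger parallel gripper is mounted at the origin on the work surface. World frame = base frame: x ahead of the robot, y to its left, z up, the work surface at z = 0. Lengths are in m, angles in rad, forces in N, time in s.
With the tool pointing down it reaches from about 0.35 to 0.875 m from the base axis. Payload 4.2 kg.
Tool frame: the origin (TCP) lies midway between the tips of the shut fingers; the grasp point (between the pads) lies 19 mm behind it; z points along the fingers, y is the direction in which the jaws open and shut (so a half turn about z gives the same grasp; the last joint's range is limited). The gripper opens to 87 mm and grips with 3 to 60 N. Pads are 19 mm wide; open, the fingers measure 117 mm over their backs; the gripper's body (75 mm by 190 mm) begins 51 mm behind the grasp point.
Start: joints at [1.499, 0.385, 0.008, 0, -1.194, -0.259], TCP at [0.203, 0.591, 0.223] pointing down, gripper open.
Joint ranges: [-3.14, 3.14], [-1.21, 2.06], [-1.07, 1.41], [-3.16, 2.05], [-2.99, -0.16], [-3.1, 3.1]. Speed limits (rad/s): [2.79, 2.79, 3.14, 3.14, 3.14, 3.14].

## Interface

Orientations are given as a rotation vector (axis times angle).
In Python, from bench import manip, solve_ik, cams, status gives the robot as it stands. The module is installed in compiled form; this text tells all that it offers. Calls block until the motion is done:
- manip.move_ptp(position, orientation): joint-space move of the TCP to a pose.
- manip.line_to(position, attitude=None, speed=0.15): straight line of the TCP; attitude=None keeps the orientation; speed is the mean speed in m/s.
- manip.goto_joints(angles): joint-space move.
- manip.ungrasp() and manip.gripper_close(force=None): open the fingers fully, or close them until they stop; force is the grip in N (None keeps the last).
- manip.hold(seconds).
- solve_ik(position, orientation): joint angles nearest the present ones, or None.
- cams.get_image(name): name is "scene" or "top" or "wrist"; returns the picture (420x560x3 uint8, red, green, blue); there is no depth.
- cams.camera_info(name): a dict with "fovy" (degrees; the focal length in pixels is half the picture's height over the tangent of half this angle, whatever the lens; pixels are square), "cx", "cy" (the principal point, pixels), "origin" and "attitude" of the camera in the world. Camera axes: x right, y up, looking along -z (the intrinsics and any distortion apply to the point x, -y, -z); pixel columns grow to the right and rows downward; lengths in m; the calibration is good to about 2 mm. A picture is of the moment at which its call begins: read the wrist's pose just before it. camera_info takes no time and is no camera call; for the wrist camera it gives the pose at the moment of the call.
A pose or a line that the arm cannot do raises manip.MotionError and nothing moves.
- manip.close_job(): hands the job in, once; it reports no verdict.
Readings, each from a call of its own:
- status.get_clock(): time.
- status.get_qpos(): joint angles.
- status.get_qvel(): joint speeds.
- status.get_effort(): joint torques, N m.
- status.get_position(): TCP position.
- status.get_ee_rot(): TCP orientation.
- status.get_ft_force(): force on the tool from outside, world axes, zero at the start.
- status.get_wrist_torque(): the same for the moment, N m.
- status.get_opening(): finger opening in m.
Only numpy, scipy, OpenCV 4.12 (cv2) and the standard library are available. Lean on these libraries where they do the work, as an engineer would, in place of code of your own. Each camera call takes 0.05 s, during which the arm holds its last target.

## Task

Push the part scanner's open sample drawer fully home; only then press down the pad of the sprung dead-man lever on the small box beside it, until the lever is level (half of its travel, pad top even with the tops of the two index posts), and keep holding it there. The program finishes while still holding the lever level: releasing it or pressing it through to its bottom stop switches the scanner off. Leave everything else on the desk where it is.

Things in the scene. Friction and masses are not known exactly. Their poses are not given: they have to be found in the camera images.
- scanner: White box-shaped desktop part scanner, fixed to the desk, 170 (x) x 190 (y) x 95 mm high; origin at the centre of its underside on the desk; its own -x axis points out of its front, where the drawer comes out. A flat tin stands loose on its roof.
- drawer_pull (a point): Centre of the drawer's steel bar pull: a horizontal round bar 100 mm long across the drawer (scanner's y) and about 12 mm thick, 35 mm in front of the aluminium drawer front (12 mm thick, 184 x 66 mm), 54 mm above the desk. It moves with the drawer; with the drawer home it lies 132 mm in front of the scanner's origin, so with the drawer open by d it lies 132 mm + d in front. The bar or the drawer front may be pushed.
- drawer (a joint): Opening of the drawer in m: 0 = home against its stop, the drawer front touching the housing; grows as it comes out towards the scanner's -x. It starts 0.035 to 0.075 open. It slides with about 2 N of friction and stays where it is left.
- lever_box: Grey lever box, 155 (x) x 110 (y) x 28 mm high, fixed level on a dark plinth 165 x 120 mm whose height differs each time (2 to 30 mm). Origin: centre of the grey box's underside, so its z is the plinth's height. The hinge runs along its y, 55 mm to +x and 62 mm up from the origin, between steel cheeks (tops 76 mm up); the lever runs from there to -x.
- index_mid (a point): Point midway between the tops of the two index posts: fixed square aluminium posts, 14 mm wide, one at each side of the lever's pad, centres 88 mm apart along the box's y. It lies 45 mm to -x and 70 mm up from the lever box's origin: here the centre of the pad's top belongs.
- lever_pad (a point): Centre of the top face of the lever's black pad, 44 x 44 mm, at the free end of the lever, 100 mm from the hinge and 8 mm above the lever's middle line. At rest about 90 mm above the lever box's origin; with the lever level 70 mm above it and 45 mm from the box's origin towards its -x; at the bottom stop about 50 mm above it.
- lever (a joint): Lever angle in rad: 0 = released, the pad end raised 0.2 rad; 0.2 = level, the position to hold; 0.4 = bottom stop. A spring returns it: at the pad about 3 N starts it, about 8 N holds it level, about 13 N brings it to the bottom stop.
- mouse: Bystander: black computer mouse, 100 x 58 x 33 mm, at the left; origin under its centre.
- stapler: Bystander: black stapler, 135 x 34 x 48 mm; origin under its centre.
- tape: Bystander: black tape dispenser, 150 x 60 x 102 mm, behind and between scanner and lever box; origin under its centre.
- phone: Bystander: flat white mobile phone, 140 x 68 x 9 mm; origin under its centre.
- mug: Bystander: white mug, 80 mm across, 90 mm high, at the right; origin under its centre.
- blank: Bystander: small stepped aluminium part between scanner and lever box, 48 mm across, 30 mm high; origin under its centre.
- tin: Bystander: flat round tin 62 mm across, 29 mm high, on the scanner's roof; origin under its centre.
Not all that is in view belongs to the job. What is shaped like the lever_box but green is not meant.

How it is judged:
By the outcome, as a careful person would: the job done as asked, in the order asked, and still so for the second after the job is handed in, while the arm keeps its last pose, push and grip.
It also fails if it takes over 40 s, if anything falls off the work surface, if the arm or the gripper's body presses on something with over 40 N, if the wrist force passes 120 N, or if a joint passes its speed limit or range.

## Working session

There is one attempt and no reset: what is moved stays moved. The work goes in short steps, each a Python script; the robot and the scene stay as the last script left them, time stands still between calls to the robot, and variables do not carry over. Pictures are saved under pics/ and viewed, and the job is handed in when it is done.

```bash
mkdir -p pics; ls; python3 - <<'E'
from bench import manip, solve_ik, cams, status
import cv2
for n in ["scene","top","wrist"]:
    print(n,cams.camera_info(n)); cv2.imwrite(f"pics/{n}0.png",cams.get_image(n)[:,:,::-1])
print(status.get_clock(),status.get_ee_rot(),status.get_ft_force())
E
```

```text
pics
scene {'fovy': 44.90646053773533, 'cx': 276.0396973224153, 'cy': 208.51504547541398, 'origin': array([ 1.10488235, -0.92258317,  0.97742297]), 'attitude': array([0.86419523, 0.24944917, 0.47410872])}
top {'fovy': 43.15523012446781, 'cx': 273.6834465883168, 'cy': 212.21180990044547, 'origin': array([0.17214042, 0.00901967, 1.80203241]), 'attitude': array([ 0.1709395 , -0.17764994, -1.55731674])}
wrist {'fovy': 62.5409960787288, 'cx': 277.514068098157, 'cy': 207.3771458700654, 'origin': array([0.27262418, 0.56637881, 0.38410717]), 'attitude': array([-0.18915894,  0.25901249, -1.88877959])}
0.15 [ 3.09712812e+00 -5.17197557e-01 -2.52841910e-04] [0.3867833  0.41381363 0.41812199]
```

View pics/scene0.png

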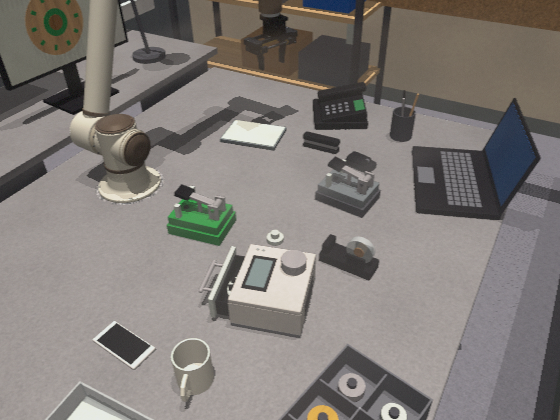

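View pics/top0.png

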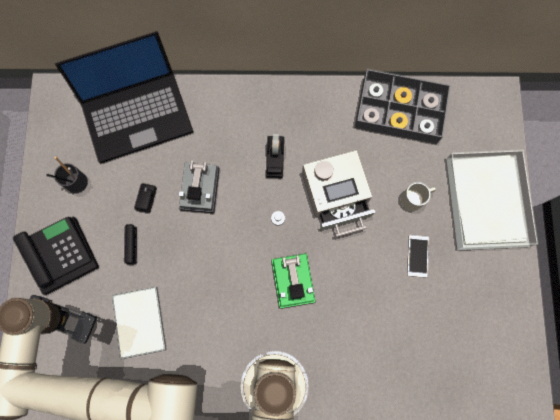

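View pics/wrist0.png

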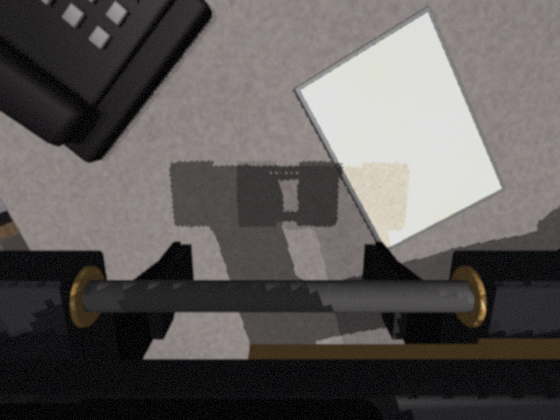

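The top view shows two lever boxes: a grey one at (198,187) and a green one at (294,281). The grey one fits the description and the green one is excluded by the task. The scanner is at (338,190) with its drawer pull at (350,228). I'll confirm in an enlarged crop.

```bash
cat > h.py <<'E'
import numpy as np, cv2
from scipy.spatial.transform import Rotation as R
from bench import manip, solve_ik, cams, status
def ray(info,u,v):
    f=210/np.tan(np.radians(info['fovy'])/2)
    d=np.array([(u-info['cx'])/f,-(v-info['cy'])/f,-1.0])
    return np.array(info['origin']),R.from_rotvec(info['attitude']).apply(d)
def onz(info,u,v,z):
    o,d=ray(info,u,v); return o+d*(z-o[2])/d[2]
def proj(info,p):
    f=210/np.tan(np.radians(info['fovy'])/2)
    c=R.from_rotvec(info['attitude']).inv().apply(np.array(p)-info['origin'])
    return np.array([info['cx']+f*c[0]/-c[2],info['cy']-f*c[1]/-c[2]])
def tri(a,b):
    (o1,d1),(o2,d2)=a,b
    A=np.stack([d1,-d2],1); s=np.linalg.lstsq(A,o2-o1,rcond=None)[0]
    p,q=o1+s[0]*d1,o2+s[1]*d2
    return (p+q)/2,np.linalg.norm(p-q)
E
python3 - <<'E'
from h import *
t=cv2.imread('pics/top0.png'); s=cv2.imread('pics/scene0.png')
a=cv2.resize(t[150:225,170:230],None,fx=8,fy=8,interpolation=2)
b=cv2.resize(t[145:245,295:385],None,fx=6,fy=6,interpolation=2)[:, :]
c=cv2.resize(s[145:220,305:395],None,fx=8,fy=8,interpolation=2)
d=cv2.resize(s[240:340,195:325],None,fx=6,fy=6,interpolation=2)
for n,i in zip('abcd',(a,b,c,d)): cv2.imwrite(f'pics/crop_{n}.png',i)
print(proj(cams.camera_info('top'),[0,0,0]),proj(cams.camera_info('scene'),[0,0,0]))
E
```

```text
[273.39767066 386.67790999] [129.30446136 183.81170457]
```

View pics/crop_a.png

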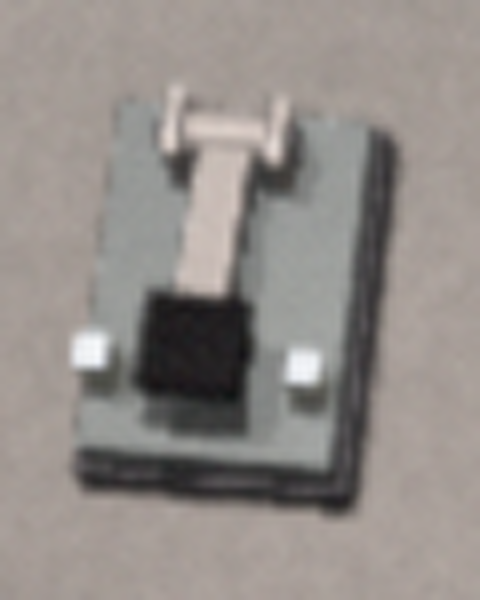

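View pics/crop_b.png

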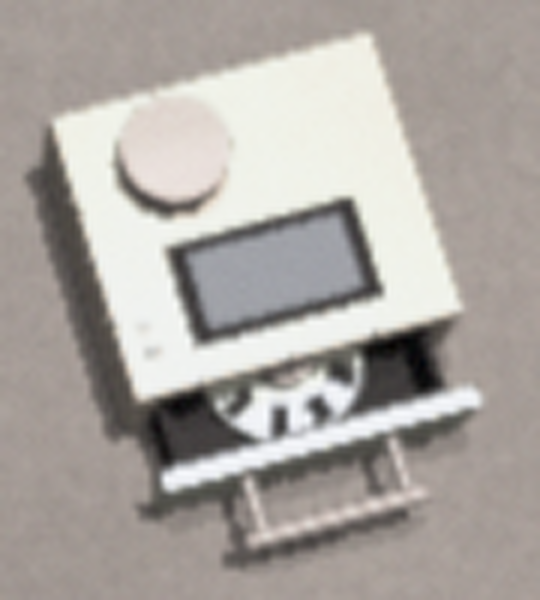

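View pics/crop_c.png

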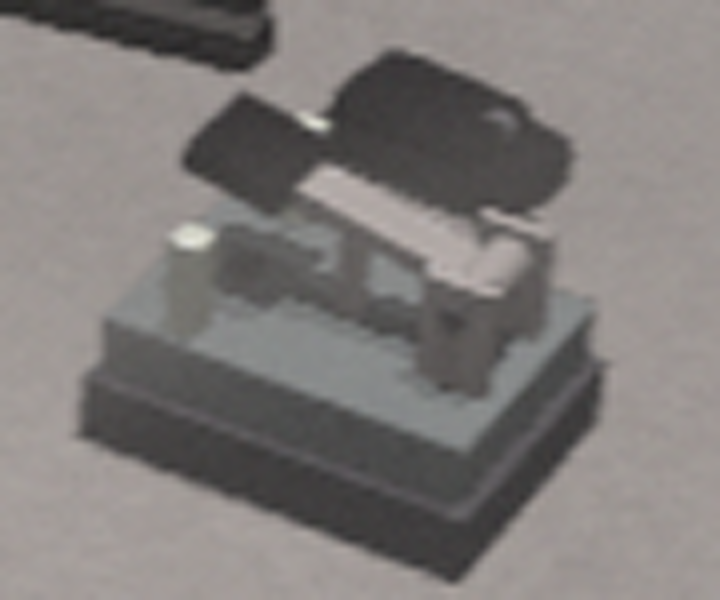

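View pics/crop_d.png

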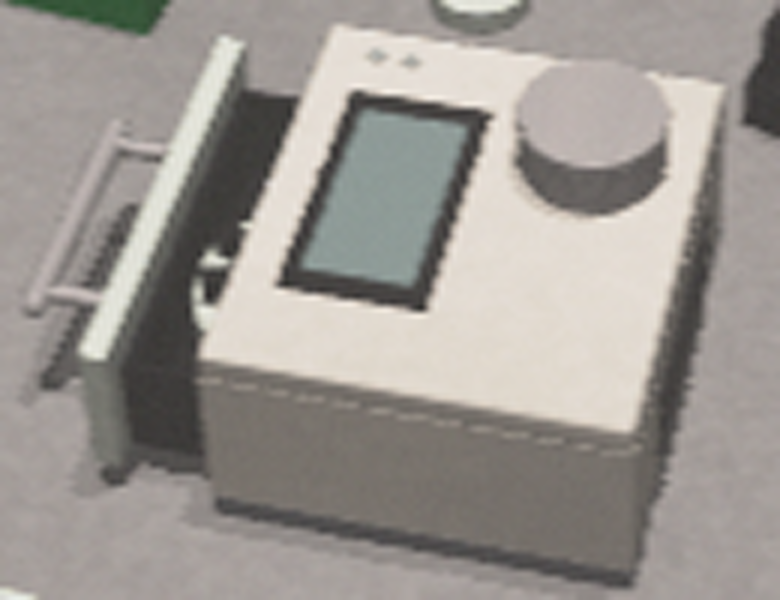

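```bash
python3 - <<'E'
from h import *
T=cams.camera_info('top'); S=cams.camera_info('scene')
b=lambda x,y:((x+.5)/6+295-.5,(y+.5)/6+145-.5)
d=lambda x,y:((x+.5)/6+195-.5,(y+.5)/6+240-.5)
a=lambda x,y:((x+.5)/8+170-.5,(y+.5)/8+150-.5)
c=lambda x,y:((x+.5)/8+305-.5,(y+.5)/8+145-.5)
# front-left(+y) etc. top image: left = +y, up=+x
print('roof tri')
for p,q in [((52,120),(722,88)),((372,35),(635,432)),((462,308),(205,362)),((137,405),(335,28))]:
    P=b(*p);Q=d(*q)
    x,e=tri(ray(T,*P),ray(S,*Q)); print(x.round(4),round(e,4),onz(T,*P,.095).round(4),onz(S,*Q,.095).round(4))
print('bar')
for p,q in [((252,540),(120,125)),((422,490),(35,303))]:
    P=b(*p);Q=d(*q)
    x,e=tri(ray(T,*P),ray(S,*Q)); print(x.round(4),round(e,4),onz(T,*P,.058).round(4),onz(S,*Q,.058).round(4))
print('front top edge')
for p,q in [((165,480),(232,42)),((480,400),(92,357))]:
    P=b(*p);Q=d(*q)
    x,e=tri(ray(T,*P),ray(S,*Q)); print(x.round(4),round(e,4))
print('posts')
for p,q in [((90,350),(313,120)),((304,367),(192,238))]:
    P=a(*p);Q=c(*q)
    x,e=tri(ray(T,*P),ray(S,*Q)); print(x.round(4),round(e,4))
print('box top corners')
for p,q in [((75,448),(215,205)),((333,470),(102,318)),((368,128),(467,450))]:
    P=a(*p);Q=c(*q)
    x,e=tri(ray(T,*P),ray(S,*Q)); print(x.round(4),round(e,4))
print('pad'); 
for p,q in [((195,345),(265,152))]:
    x,e=tri(ray(T,*a(*p)),ray(S,*c(*q))); print(x.round(4),round(e,4))
E
```

```text
roof tri
[ 0.7229 -0.0956  0.0949] 0.0001 [ 0.7228 -0.0957  0.095 ] [ 0.723  -0.0957  0.095 ]
[ 0.7749 -0.2755  0.097 ] 0.0028 [ 0.7744 -0.2767  0.095 ] [ 0.7751 -0.273   0.095 ]
[ 0.6164 -0.3215  0.0945] 0.0019 [ 0.6156 -0.322   0.095 ] [ 0.6174 -0.3212  0.095 ]
[ 0.5608 -0.1406  0.0932] 0.0029 [ 0.5593 -0.1414  0.095 ] [ 0.5629 -0.1411  0.095 ]
bar
[ 0.4918 -0.2064  0.0602] 0.0029 [ 0.4911 -0.2077  0.058 ] [ 0.4914 -0.2037  0.058 ]
[ 0.52   -0.3032  0.0584] 0.0003 [ 0.5201 -0.3032  0.058 ] [ 0.5196 -0.3031  0.058 ]
front top edge
[ 0.5202 -0.1575  0.0812] 0.0001
[ 0.5683 -0.3316  0.0805] 0.0042
posts
[0.6189 0.3107 0.1045] 0.0031
[0.6113 0.2215 0.1026] 0.0002
box top corners
[0.5837 0.3203 0.0502] 0.0118
[0.5785 0.2137 0.0591] 0.0014
[0.7302 0.204  0.0581] 0.0027
pad
[0.6182 0.2658 0.1162] 0.0032
```

Confirmed: in the crops the grey box has a dark plinth, a black pad and two bright index posts, at about (0.66, 0.26). Its index-post tops are at z≈0.103. The drawer is open about 37 mm. Next I'll approach the bar with closed fingers.

```bash
cat >> h.py <<'E'
def down(yaw):
    x=np.array([np.cos(yaw),np.sin(yaw),0]);z=np.array([0,0,-1.]);y=np.cross(z,x)
    return R.from_matrix(np.stack([x,y,z],1)).as_rotvec()
C=np.array([.6688,-.2083]); yaw=.285; ex=np.array([np.cos(yaw),np.sin(yaw)])
def st(): return status.get_clock(),status.get_position().round(4),status.get_ft_force().round(2)
E
python3 - <<'E'
from h import *
manip.gripper_close(20)
p=C-ex*.215
manip.move_ptp([*p,.25],down(yaw)); print(*st())
i=cams.camera_info('wrist');print(i)
cv2.imwrite('pics/w1.png',cams.get_image('wrist')[:,:,::-1])
manip.line_to([*p,.042],speed=.2);print(*st())
cv2.imwrite('pics/w2.png',cams.get_image('wrist')[:,:,::-1])
cv2.imwrite('pics/s2.png',cams.get_image('scene')[:,:,::-1])
E
```

```text
4.8167 [ 0.4628 -0.2683  0.25  ] [-0.25  0.37 -0.24]
{'fovy': 62.5409960787288, 'cx': 277.514068098157, 'cy': 207.3771458700654, 'origin': array([ 0.53354635, -0.24768148,  0.41248412]), 'attitude': array([-0.23720743,  0.17599127, -1.2767529 ])}
6.0583 [ 0.4634 -0.269   0.043 ] [-0.27  0.77  0.3 ]
```

View pics/w1.png

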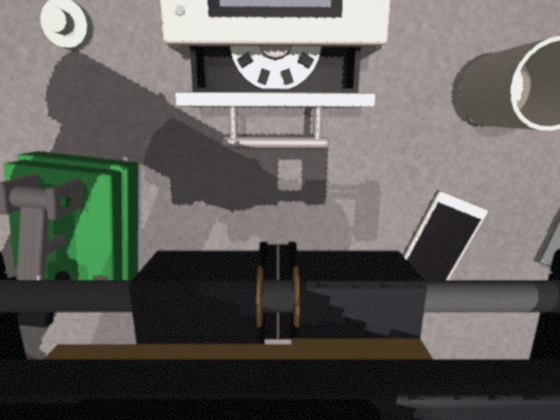

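View pics/w2.png

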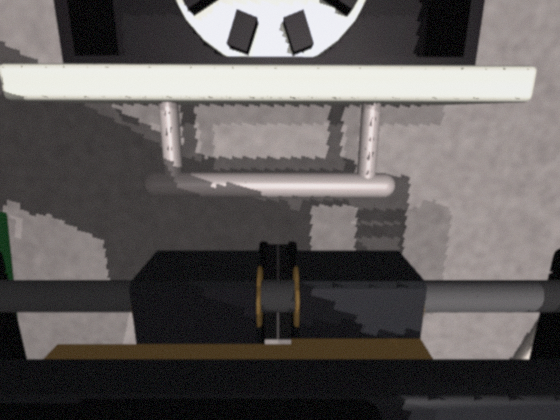

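View pics/s2.png

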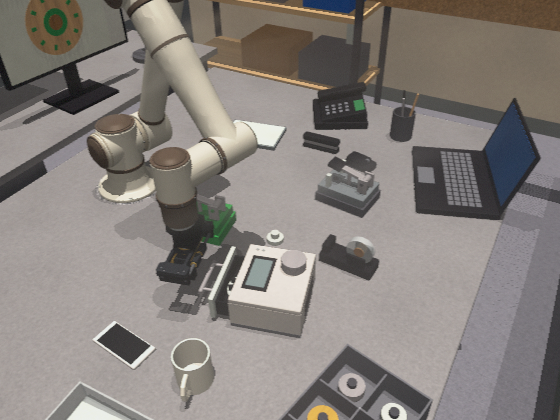

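The fingers are lined up with the bar: it is centred at px (272,184) and the tool at x≈278. Now I'll push in guarded steps.

```bash
python3 - <<'E'
from h import *
f0=status.get_ft_force()
s=.215
while s>.130:
    s-= .006 if s>.158 else .0015
    manip.line_to([*(C-ex*s),.042],speed=.06)
    f=(status.get_ft_force()-f0)[:2]@-ex
    print(round(s,4),round(float(-(status.get_position()[:2]-C)@ex),4),round(float(f),2))
    if f>12: break
print(*st())
cv2.imwrite('pics/w3.png',cams.get_image('wrist')[:,:,::-1])
cv2.imwrite('pics/t3.png',cams.get_image('top')[:,:,::-1])
E
```

```text
0.209 0.2082 0.05
0.203 0.2025 0.1
0.197 0.1966 0.44
0.191 0.1906 0.32
0.185 0.1847 0.29
0.179 0.1786 -0.29
0.173 0.1725 -0.27
0.167 0.1666 0.28
0.161 0.1605 0.4
0.155 0.1545 -0.24
0.1535 0.1536 0.79
0.152 0.1522 2.02
0.1505 0.1504 2.15
0.149 0.1497 4.0
0.1475 0.1497 6.92
0.146 0.1496 11.06
0.1445 0.1495 13.48
10.4083 [ 0.5252 -0.2501  0.0419] [-12.15  -6.58   7.33]
```

View pics/w3.png

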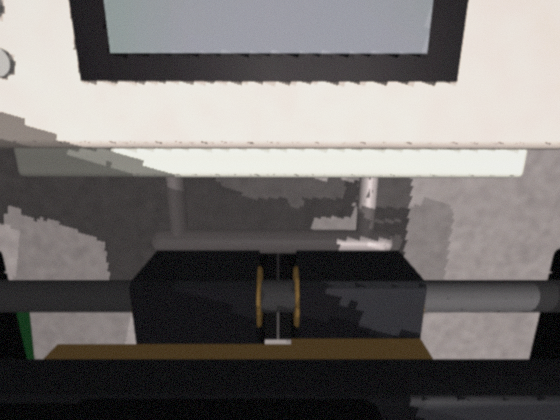

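The wrist view shows the drawer front against the housing edge (row ~150). The tool stopped at the same spot while force rose from 4 to 13 N, so the drawer is home. I'll back off and take a close look at the lever box.

```bash
cat >> h.py <<'E'
yb=-.085; eb=np.array([np.cos(yb),np.sin(yb)]); M=np.array([.6151,.2661])
E
python3 - <<'E'
from h import *
manip.line_to([*(C-ex*.19),.042],speed=.15)
manip.line_to([*(C-ex*.19),.25],speed=.25)
cv2.imwrite('pics/w4.png',cams.get_image('wrist')[:,:,::-1])
manip.move_ptp([*(M-eb*.10),.25],down(yb)); manip.hold(.2)
np.save('info5.npy',cams.camera_info('wrist'),allow_pickle=True)
cv2.imwrite('pics/w5.png',cams.get_image('wrist')[:,:,::-1])
cv2.imwrite('pics/s5.png',cams.get_image('scene')[:,:,::-1])
print(*st())
E
```

```text
14.2333 [0.5157 0.2741 0.25  ] [0.54 0.15 0.51]
```

View pics/w4.png

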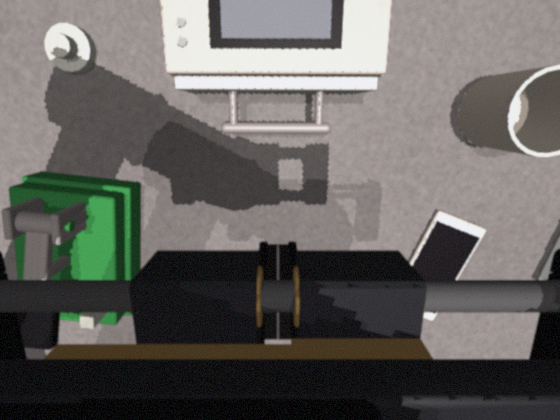

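View pics/w5.png

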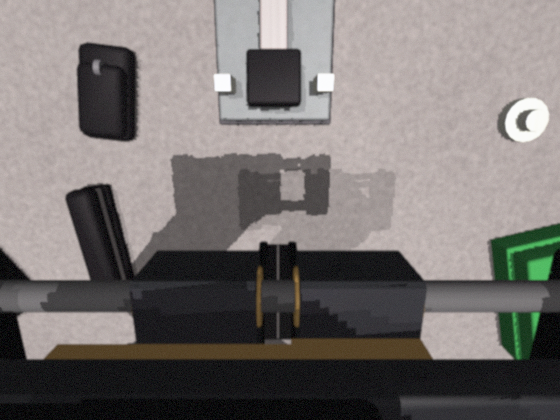

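The drawer stayed shut: its front at row 83 is flush to the housing. In the second view the post tops are at about (222,82) and (325,82), and the pad is at (274,77). I'll refine these.

```bash
python3 - <<'E'
from h import *
I=np.load('info5.npy',allow_pickle=True).item()
w=cv2.imread('pics/w5.png')
m=(w.min(2)>225).astype(np.uint8); m[:60]=0;m[110:]=0
n,l,stt,c=cv2.connectedComponentsWithStats(m)
P=[]
for k in range(1,n):
    if stt[k,4]>60 and 180<c[k][0]<360: print(stt[k],c[k]); P.append(c[k])
P.sort(key=lambda p:p[0])
f=210/np.tan(np.radians(I['fovy'])/2)
for z in (.095,.1,.105,.11):
    q=[onz(I,*p,z) for p in P]; print(z,np.linalg.norm(q[0]-q[1]).round(4),((q[0]+q[1])/2).round(4),np.arctan2(-(q[0]-q[1])[0],(q[0]-q[1])[1]).round(4))
T=cams.camera_info('top'); S=cams.camera_info('scene')
a=lambda x,y:((x+.5)/8+169.5,(y+.5)/8+149.5)
c_=lambda x,y:((x+.5)/8+304.5,(y+.5)/8+144.5)
for p,t,s in zip(P,[(90,350),(304,367)],[(313,120),(192,238)]):
    print('w-top',tri(ray(I,*p),ray(T,*a(*t))),'w-scene',tri(ray(I,*p),ray(S,*c_(*s))))
cv2.imwrite('pics/c5.png',cv2.resize(w[0:140,200:350],None,fx=4,fy=4,interpolation=2))
E
```

```text
[318  73  16  18 270] [325.27777778  81.74444444]
[214  74  17  17 264] [221.85227273  81.99242424]
0.095 0.0895 [0.6127 0.2682 0.095 ] -0.0841
0.1 0.0881 [0.6123 0.2682 0.1   ] -0.0841
0.105 0.0867 [0.6119 0.2681 0.105 ] -0.0841
0.11 0.0853 [0.6116 0.2681 0.11  ] -0.0841
w-top (array([0.61504667, 0.30921424, 0.11324922]), np.float64(0.0018930127489412002)) w-scene (array([0.6175615 , 0.31253382, 0.1033055 ]), np.float64(0.004080879339785057))
w-top (array([0.61024425, 0.2230398 , 0.10037198]), np.float64(0.004115026477628634)) w-scene (array([0.60919387, 0.22449993, 0.10001176]), np.float64(0.0012565426269681133))
```

View pics/c5.png

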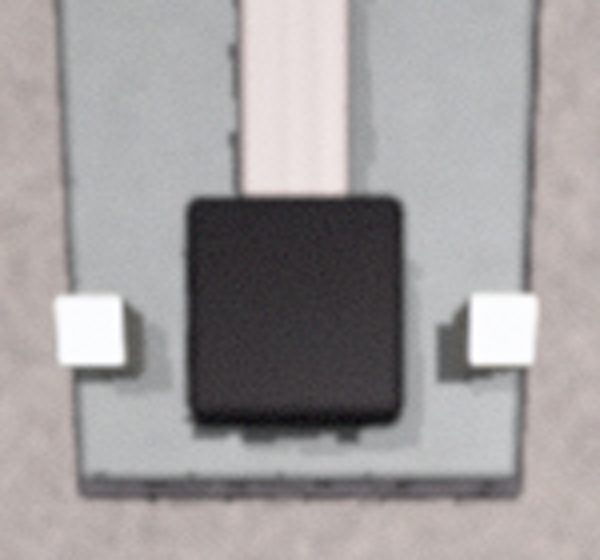

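```bash
python3 - <<'E'
from h import *
M=np.array([.6123,.2682]); o=down(-.084)
manip.move_ptp([*M,.16],o)
manip.line_to([*M,.130],speed=.08); manip.hold(.2)
f0=status.get_ft_force()
z=.130
while z>.112:
    z-=.001; manip.line_to([*M,z],speed=.03)
    f=(status.get_ft_force()-f0)
    print(round(z,4),status.get_position().round(4),f.round(2))
    if f[2]>4.8: break
print(*st())
cv2.imwrite('pics/s6.png',cams.get_image('scene')[:,:,::-1])
cv2.imwrite('pics/w6.png',cams.get_image('wrist')[:,:,::-1])
s=cv2.imread('pics/s6.png');cv2.imwrite('pics/s6c.png',cv2.resize(s[135:215,300:400],None,fx=7,fy=7,interpolation=2))
E
```

```text
0.129 [0.6123 0.2682 0.129 ] [-0.74  0.96 -0.31]
0.128 [0.6122 0.2681 0.1279] [-1.56  0.57 -0.7 ]
0.127 [0.6123 0.2682 0.1269] [-0.72 -0.   -0.44]
0.126 [0.6122 0.2682 0.1259] [-0.97  0.48 -0.29]
0.125 [0.6123 0.2682 0.1249] [-0.24  0.91 -0.41]
0.124 [0.6122 0.2682 0.1239] [-0.61  0.77 -0.06]
0.123 [0.6124 0.2682 0.123 ] [-0.92  0.98 -0.67]
0.122 [0.6125 0.2683 0.1225] [-1.63  0.63  2.  ]
0.121 [0.6123 0.2683 0.1212] [-1.9   1.5   2.09]
0.12 [0.6122 0.2683 0.12  ] [-1.9   1.69  3.21]
0.119 [0.6122 0.2683 0.119 ] [-3.13  1.29  3.65]
0.118 [0.6123 0.2683 0.118 ] [-2.39  1.13  3.74]
0.117 [0.6123 0.2682 0.117 ] [-2.66  0.94  4.1 ]
0.116 [0.6123 0.2682 0.116 ] [-1.95  1.86  4.01]
0.115 [0.6123 0.2682 0.115 ] [-2.44  2.24  4.37]
0.114 [0.6123 0.2682 0.114 ] [-3.45  0.49  4.88]
19.55 [0.6123 0.2682 0.114 ] [-2.71 -0.36  5.08]
```

View pics/s6c.png

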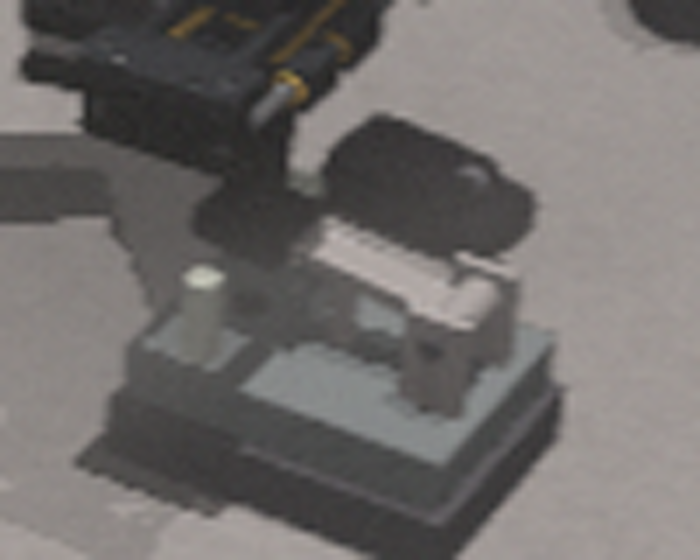

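View pics/w6.png

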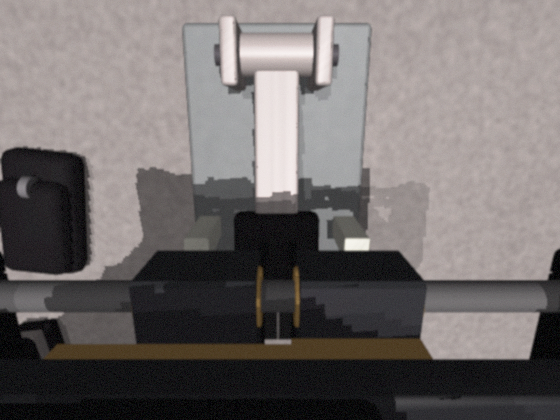

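Contact came at z≈0.1225. Taking off 19.7 mm to level and about 2 mm for the tilted-pad edge gives level at ≈0.101. The images give 0.100–0.101, and the 30 mm plinth limit caps it at 0.100. I'll continue to 0.1005 and check force and view.

```bash
python3 - <<'E'
from h import *
M=np.array([.6123,.2682])
for z in (.110,.106,.103,.1005):
    manip.line_to([*M,z],speed=.03);print(z,status.get_position().round(4),status.get_ft_force().round(2))
manip.hold(.2)
print(*st(),np.mean([status.get_ft_force()[2] for _ in range(5)]))
cv2.imwrite('pics/s7.png',cams.get_image('scene')[:,:,::-1])
np.save('info7.npy',cams.camera_info('wrist'),allow_pickle=True)
cv2.imwrite('pics/w7.png',cams.get_image('wrist')[:,:,::-1])
cv2.imwrite('pics/t7.png',cams.get_image('top')[:,:,::-1])
s=cv2.imread('pics/s7.png');cv2.imwrite('pics/s7c.png',cv2.resize(s[145:205,310:390],None,fx=9,fy=9,interpolation=2))
w=cv2.imread('pics/w7.png');cv2.imwrite('pics/w7c.png',cv2.resize(w[0:260,150:410],None,fx=2.2,fy=2.2,interpolation=2))
E
```

```text
0.11 [0.6124 0.2682 0.1101] [-2.15  0.6   4.9 ]
0.106 [0.6123 0.2682 0.1064] [-3.15 -0.33  5.63]
0.103 [0.6123 0.2683 0.1035] [-3.46  0.78  5.69]
0.1005 [0.612  0.2683 0.1012] [-3.46  0.53  7.24]
20.9167 [0.6121 0.2683 0.1013] [-3.89  0.7   7.81] 7.81387802474884
```

View pics/s7c.png

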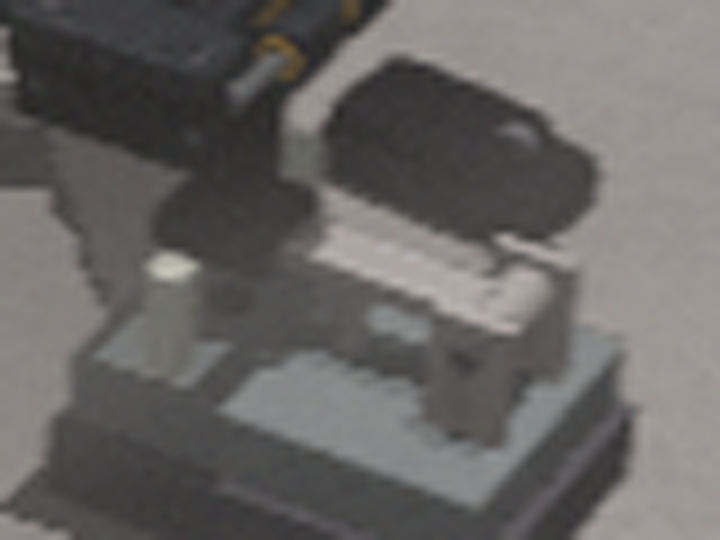

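View pics/w7c.png

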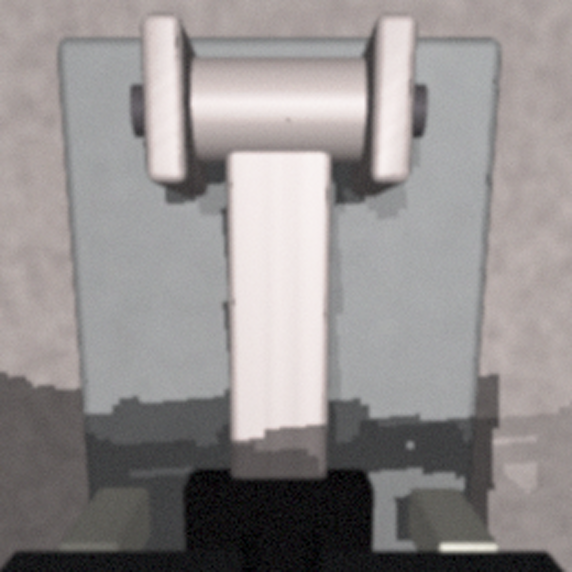

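View pics/t7.png

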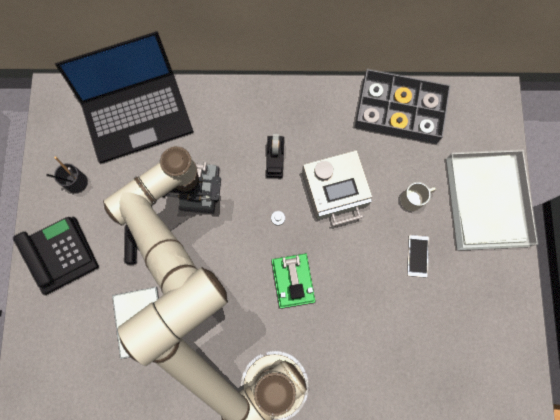

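```bash
python3 - <<'E'
from h import *
from scipy.optimize import brentq
I=np.load('info7.npy',allow_pickle=True).item()
w=cv2.GaussianBlur(cv2.imread('pics/w7.png'),(3,3),0).astype(float)
d=w[:,:,2]-w[:,:,0]  # red-blue: box is bluish-grey, desk warm
for r in range(30,150,10):
    m=d[r]; lo=m[150:170].mean()
    row=cv2.imread('pics/w7.png')[r].astype(int)
    box=np.where((m[160:400]<-3))[0]+160
    if len(box)<10: continue
    l,rr=box.min()-.5,box.max()+.5
    z=brentq(lambda z:np.linalg.norm(onz(I,l,r,z)-onz(I,rr,r,z))-.110/np.cos(0.0),.0,.12)
    print(r,l,rr,round(z,4))
# lever strip widths
for r in range(75,215,15):
    g=w[r].min(1); b=np.where(g[235:320]>(200 if r<195 else 120))[0]+235
    print(r,b.min(),b.max(),b.max()-b.min()+1)
E
```

```text
75 256 297 42
90 256 297 42
105 256 297 42
120 256 297 42
135 257 296 40
150 257 296 40
165 257 296 40
180 258 295 38
195 255 290 36Traceback (most recent call last):
  File "<stdin>", line 17, in <module>
    return umr_minimum(a, axis, None, out, keepdims, initial, where)
ValueError: zero-size array to reduction operation minimum which has no identity
```

```bash
python3 - <<'E'
from h import *
from scipy.optimize import brentq
I=np.load('info7.npy',allow_pickle=True).item()
for r,l,rr in [(27.,178.2,376.6),(90,182.3,373),(172.7,188.4,367.9)]:
    print(r,brentq(lambda z:np.linalg.norm(onz(I,l,r,z)-onz(I,rr,r,z))-.110,0,.12))
w=cv2.imread('pics/w7.png').astype(float)
R_=[];W=[]
for r in range(78,190,4):
    g=w[r].mean(1); 
    gl=np.abs(np.diff(g[245:268])); gr=np.abs(np.diff(g[285:308]))
    l=245.5+(gl**2@np.arange(22))/(gl**2).sum(); rr=285.5+(gr**2@np.arange(22))/(gr**2).sum()
    R_.append(r);W.append(rr-l)
p=np.polyfit(R_,W,1); print('strip w at 80,185',np.polyval(p,[80,185]),np.std(np.polyval(p,R_)-W))
# expected for a level strip top plane, true width s.t. matches at row 80
for z in (.09,.095,.1):
    a=np.linalg.norm(onz(I,256,80,z)-onz(I,298,80,z)); b=np.linalg.norm(onz(I,256,185,z)-onz(I,298,185,z))
    print(z,a,b,'ratio w185/w80 if level',a/b)
# tilt fit: width const Wd -> depth at each row; slope
f=210/np.tan(np.radians(I['fovy'])/2)
def pts(Wd):
    P=[]
    for r in (80,185):
        wpx=np.polyval(p,r); o,dd=ray(I,277,r); P.append(o+dd*(Wd*f/wpx))
    return P
for Wd in (.020,.021,.022):
    A,B=pts(Wd); print(Wd,A.round(4),B.round(4),'tilt',np.arctan2(B[2]-A[2],np.linalg.norm((B-A)[:2])).round(3))
E
```

```text
27.0 0.05213517749310625
90 0.053463936319203424
172.7 0.05411216545762264
strip w at 80,185 [45.54509886 41.9537044 ] 0.6144883245529107
0.09 0.0198704639986195 0.02154370614344109 ratio w185/w80 if level 0.9223326695193063
0.095 0.01929886918371717 0.020923978756791903 ratio w185/w80 if level 0.9223326695193081
0.1 0.01872727436881479 0.020304251370142756 ratio w185/w80 if level 0.9223326695193058
0.02 [0.6981 0.2607 0.1025] [0.6512 0.2647 0.1023] tilt -0.004
0.021 [0.6988 0.2607 0.0944] [0.6495 0.2648 0.0942] tilt -0.004
0.022 [0.6994 0.2606 0.0864] [0.6478 0.265  0.0861] tilt -0.004
```

```bash
python3 - <<'E'
from h import *
S=cams.camera_info('scene')
M=np.array([.6123,.2682]);n=np.array([-eb[1],eb[0]])
cc=lambda uv:((uv+.5-[310,145])*9-.5).round(0)
for z in (.097,.1,.103):
    print(z,[cc(proj(S,[*(M+eb*a*.022+n*b*.022),z])) for a,b in((-1,1),(-1,-1),(1,-1),(1,1))],'posts',[cc(proj(S,[*(M+n*b*.044),z])) for b in(1,-1)])
E
python3 - <<'E'
import cv2,numpy as np
s=cv2.imread('pics/s7.png');c=cv2.resize(s[155:185,320:350],None,fx=18,fy=18,interpolation=2)
cv2.imwrite('pics/s7d.png',np.clip(c.astype(float)*2.2,0,255).astype(np.uint8))
E
```

```text
0.097 [array([208., 161.]), array([143., 223.]), array([258., 264.]), array([321., 201.])] posts [array([295., 151.]), array([167., 275.])]
0.1 [array([208., 154.]), array([143., 215.]), array([258., 256.]), array([322., 193.])] posts [array([296., 143.]), array([167., 267.])]
0.103 [array([209., 147.]), array([144., 208.]), array([259., 249.]), array([322., 186.])] posts [array([296., 136.]), array([168., 260.])]
```

View pics/s7d.png

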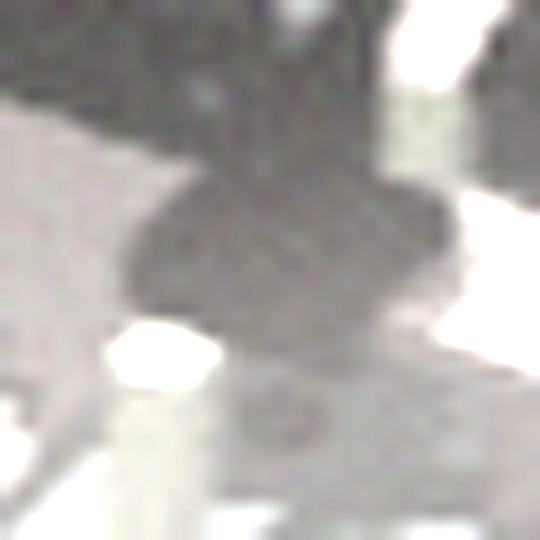

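The near post top at crop (171,268) projects to z≈0.0997, and the lever strip measures level within noise (−0.004 rad). I'll trim by about 0.6 mm, confirm it's steady, then hand in.

```bash
python3 - <<'E'
from h import *
manip.line_to([.6123,.2682,.0998],speed=.02); manip.hold(1.0)
print(*st(), status.get_qvel().round(3)); 
cv2.imwrite('pics/t8.png',cams.get_image('top')[:,:,::-1])
t=cv2.imread('pics/t8.png');t0=cv2.imread('pics/t3.png')
cv2.imwrite('pics/t8c.png',cv2.resize(t[140:250,250:440],None,fx=4,fy=4,interpolation=2))
print(cv2.absdiff(t,t0)[140:320,250:460].mean())
manip.close_job()
E
```

```text
22.3167 [0.612  0.2684 0.1007] [-3.84  1.6   8.23] [ 0.     0.001 -0.002  0.001 -0.001  0.   ]
22.978747795414463
the job is handed in; nothing more can be done
```

View pics/t8c.png

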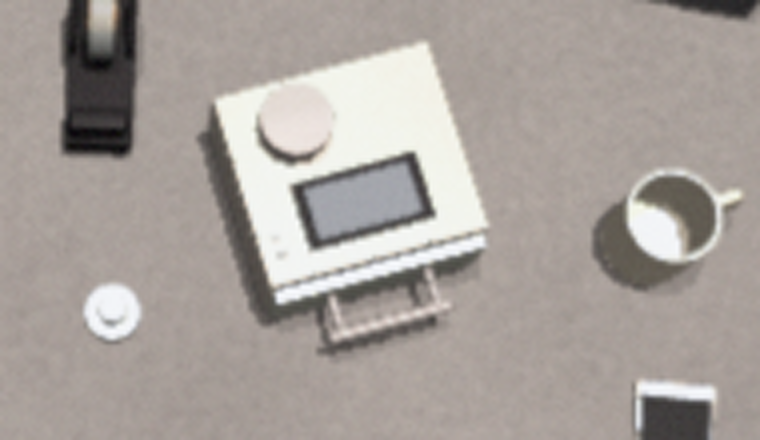

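The drawer is home, and I handed the job in at about 22 s with the arm still holding the grey box's lever at level.

- **Drawer:** I pushed it by its bar with closed fingers until the tool stopped moving and the force rose from 4 to about 13 N. Later wrist and top views show its front flush with the housing.
- **Lever:** I pressed the pad down until the tool tip was at z = 0.1007 with 8.2 N upward, against about 8 N expected at level. The joint speeds were near zero after a 1 s hold.
- **Level checks:** The contact height minus the pad's travel gave 0.101, and the post tops came out at 0.0997 to 0.101 in the scene and wrist images. The lever strip looked level within about 0.004 rad, taken about 0.6 mm before the final trim.
- **Checks that disagreed:** Measuring the box top's width gave a level height near 0.096. I gave it little weight because the box's edges are rounded and it conflicted with the other checks. One post measured from the wrist and top views together gave a noisy 0.113, so the level height is known to about 1 to 2 mm.
- **Other things on the desk:** The tin, blank, mug, phone and tape dispenser look undisturbed in the top view; this was by eye only. The mouse and stapler are partly hidden by the arm in the last views, but I did not touch them.

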